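# Screw the captive cap onto the leaning jar and start the mixer

### The arm

A 6-joint arm with a two-finger parallel gripper is mounted at the origin on the work surface. World frame = base frame: x ahead of the robot, y to its left, z up, the work surface at z = 0. Lengths are in mm, angles in degrees, forces in N, time in s.
With the tool pointing down it reaches from about 300 to 850 mm from the base axis. Payload 4.2 kg.
Tool frame: the origin (TCP) lies on the front face of the gripper's body, between the roots of the fingers; the fingertips stand 78 mm ahead of it and the grasp point (between the pads) lies 60 mm ahead of it; x points along the fingers, y is the direction in which the jaws open and shut, and the axes are right-handed (so a half turn about x gives the same grasp; the last joint's range is limited). The gripper opens to 91 mm and grips with 3 to 60 N. Pads are 32 mm wide; open, the fingers measure 118 mm over their backs; the gripper's body (76 mm by 178 mm) begins 60 mm behind the grasp point.
Start: joints at [-71.677, 18.312, 89.639, -0, 72.044, -1.146], TCP at [191.648, -542.131, 292.276] pointing down, gripper open.
Joint ranges: [-177.97, 177.97], [-48.28, 115.42], [12.27, 149.76], [-77.06, 257.06], [2.81, 150.46], [-146.56, 146.56]. Speed limits (degrees/s): [147.25, 147.25, 180, 180, 180, 180].

### API

Orientations are given as [roll, pitch, yaw] about the fixed x, y, z axes, in that order (R = Rz(yaw) Ry(pitch) Rx(roll)).
In Python, from workcell import status, viewer, env gives the robot as it stands. The module is installed in compiled form; this text tells all that it offers.
- The arm moves only by the tool move_arm, never from a script. Its argument "moves" is a list of rows, each a list of 3 entries, a list of its own where there are three numbers: the shift along the tool's x, y, z in cm, then the turn about the tool's x in rad, then the gripper's target within -1 to 1 (fully open at 1, half-way at 0, shut at -1). A call has 1 to 20 rows; each row is the pose to reach, as a shift and turn from the pose commanded when the call began, along the tool's axes at that moment; what a row does not reach only later rows make up. A row lasts 1/8 s, in which the tool goes at most 62.5 mm and 10.7 degrees, less where a joint would pass 70% of its speed; a pose out of reach is approached as far as the arm can. A call with a gripper value outside its range is refused whole. The fingers move at their own pace and stop on an object; "force" is the grip in N (left out, the last holds). Time passes only in rows, so rows that repeat a pose let the fingers close. It gives the time, the measured TCP pose, the force and the opening at its end, in the units of the state.
- status.state(): the state, without advancing time (a new reading comes with each control period).
- viewer.grab_frame(name): name is "scene" or "top" or "wrist"; returns the picture (480x640x3 uint8, red, green, blue); there is no depth.
- viewer.get_calibration(name): a dict with "camera_matrix" (3x3 intrinsics, pixels), "eye" and "rotation" of the camera in the world. Camera axes: x right, y down, z forward; pixel columns grow to the right and rows downward; lengths in mm; the calibration is good to about 2 mm. A picture is of the moment at which its call begins: read the wrist's pose just before it. get_calibration takes no time and is no camera call; for the wrist camera it gives the pose at the moment of the call.
- env.job_done(): hands the job in, once; it reports no verdict.
The state is a dict: "time_s": time; "qpos": joint angles; "qvel": joint speeds; "effort": joint torques, N m; "ee_pos": TCP position; "ee_rot": TCP orientation; "force": force on the tool from outside, world axes, zero at the start; "torque": the same for the moment, N m; "gripper_width": finger opening in mm.
Only numpy, scipy, OpenCV 4.12 (cv2) and the standard library are available. Lean on these libraries where they do the work, as an engineer would, in place of code of your own. Each camera call takes 0.05 s, during which the arm holds its last target.

### The job

Get the sample mixing: swing the hinged blue cap down onto the mouth of the white jar that leans in the bench mixer, then screw the cap clockwise until it is fully home against its stop, and only then push the mixer's toggle switch all the way over to on. The cap is thin plastic: handle it gently, gripping it with no more than about 40 N, and leave the glass beaker, wash bottle, tube rack and spare jar where they stand.

Things in the scene. Friction and masses are not known exactly. Their poses are not given: they have to be found in the camera images.
- mixer: fixed bench mixer: white housing 195 x 270 x 50 high. Origin on the bench; the housing spans x -100 to 95, y -135 to 135; z up. The jar stands in a tilted cradle at y = -50; the toggle switch sits on a grey block on the housing's top at x = -30, y = 85
- jar: white jar, held fast in the mixer, leaning 0.47 rad to the mixer's -x. Origin: centre of its underside; z: its axis, out of the mouth; x: uphill, towards the cap's hinge; y: along the hinge pin. Body 68 wide to z = 72, neck 44 wide, rim at z = 112. Shut, the hinged collar (62 wide) lies at z = 92 to 98, the round cap (54 wide, knurled) at z = 98 to 122 on the axis; nothing else above z = 98
- hinge_pin (a point): middle of the hinge pin of the cap's collar, fixed to the jar at x = 40, z = 94 of the jar frame; the pin runs along y, same axes as the jar
- cap_hinge (a joint): hinge of the collar that carries the cap: 0 = shut, cap square on the mouth; grows as it swings up about the pin (right-hand turn about the jar's y), to 1.8. Starts part open, stays where it is left, moves with about 3 N at the cap. The cap's axis is 40 from the pin; its outer face is 28 above the pin when shut
- cap (a joint): turn of the screw cap in its collar, rad: grows clockwise seen facing the cap's outer face; 1.4 = home against the stop, where the white ridge on the face points away from the hinge, at the collar's small tab. Starts near 0; takes about 0.1 N m
- cap_top (a point): centre of the cap's flat outer face; z points out of that face, x and y turn with the cap
- switch (a joint): toggle switch of the mixer: 0 = off (leaning to the mixer's -x), 1.0 = fully on (leaning to its +x); it stays where it is left and moves with about 1.5 N
- switch_tip (a point): centre of the switch's black ball, 26 in diameter, on a lever 50 long that swings about an axis along the mixer's y at x = -30, y = 85, z = 72 of the mixer frame
- wash_bottle: white squeeze bottle with a bent blue spout, 66 in diameter, 218 high; origin: centre of its underside; leave it alone
- beaker: tall glass beaker, 72 in diameter, 110 high; origin: centre of its underside; leave it alone
- tube_rack: yellow rack of small tubes, 75 x 240, 73 high with the tubes; origin: centre of its underside; leave it alone
- spare_jar: second jar like the first, capped and upright, 68 in diameter, 122 high; origin: centre of its underside; leave it alone

How it is judged (in metres and radians):
On the way, in this order (a step that is already met when the one before it is completed fails the run):
1. the cap is swung down onto the mouth of the jar (value of joint cap_hinge below 0.06 rad), for 0.2 s.
2. the cap, shut on the mouth, is screwed home (within 0.12 rad of its stop) (value of joint cap above 1.28 rad and value of joint cap_hinge below 0.06 rad), for 0.2 s.
3. the switch is pushed on (value of joint switch above 0.85 rad), for 0.2 s.
At the end, for the whole second after the job is handed in: the cap is shut on the mouth of the jar (hinge below 0.06 rad) and screwed home (cap joint above 1.28 of 1.4 rad), the switch is on (above 0.85 of 1.0 rad), and the beaker, wash bottle, tube rack and spare jar stand upright within 25 mm of where they were (all of step 2 and value of joint switch above 0.85 rad and distance of each of wash_bottle, beaker, tube_rack, spare_jar from where it was at the start of the episode below 0.025 m and angle between each of wash_bottle, beaker, tube_rack, spare_jar's own z axis and vertical below 0.2 rad); the robot touches nothing.
It fails at once if the cap or jar is squeezed or pressed too hard: contact forces of the fingers on the jar and its cap add up to more than 100 N (a grip of about 50 N) (contact force between the fingers and jar above 100 N).
It fails at once if the mixer is switched on before the cap is screwed home (value of joint switch above 0.6 rad and (value of joint cap below 1.2 rad or value of joint cap_hinge above 0.1 rad)).
It fails at once if a bystander is pushed more than 25 mm or tipped (distance of any of wash_bottle, beaker, tube_rack, spare_jar from where it was at the start of the episode above 0.025 m or angle between any of wash_bottle, beaker, tube_rack, spare_jar's own z axis and vertical above 0.2 rad).
It also fails if it takes over 58 s, if anything falls off the work surface, if the arm or the gripper's body presses on something with over 40 N, if the wrist force passes 120 N, or if a joint passes its speed limit or range.

## Working session

There is one attempt and no reset: what is moved stays moved. The work goes in short steps, Python scripts to look and compute and a tool call to move; the robot and the scene stay as the last step left them, time stands still between calls to the robot, and variables do not carry over. Pictures are saved under pics/ and viewed, and the job is handed in when it is done.

Besides the shell and the picture viewer there is one more tool, called after "Emit:" by a JSON object that holds its "name" and its "arguments". move_arm: Moves the arm, as the interface text tells. Its arguments: {"type":"object","properties":{"moves":{"type":"array","items":{"type":"array"}},"force":{"type":"number"}},"required":["moves"]}

```bash
mkdir -p pics; cat > h.py <<'E'
import numpy as np, cv2
from scipy.spatial.transform import Rotation as R
from workcell import status, viewer, env
np.set_printoptions(precision=2,suppress=True)
def snap(n,f):
    im=viewer.grab_frame(n); cv2.imwrite('pics/'+f+'.png',cv2.cvtColor(im,cv2.COLOR_RGB2BGR)); return im
def ray(cal,u,v):
    K=np.array(cal['camera_matrix']);Rm=np.array(cal['rotation'])
    d=Rm@np.linalg.solve(K,[u,v,1.]); return np.array(cal['eye']),d/np.linalg.norm(d)
def onz(cal,u,v,z):
    e,d=ray(cal,u,v); return e+d*(z-e[2])/d[2]
def proj(cal,p):
    K=np.array(cal['camera_matrix']);Rm=np.array(cal['rotation'])
    q=K@(Rm.T@(np.array(p)-np.array(cal['eye']))); return q[:2]/q[2]
def tri(rays):
    A=sum(np.eye(3)-np.outer(d,d) for e,d in rays); b=sum((np.eye(3)-np.outer(d,d))@e for e,d in rays)
    return np.linalg.solve(A,b)
E
python3 - <<'E'
from h import *
print(status.state())
for n in ['scene','top','wrist']:
    c=viewer.get_calibration(n); snap(n,n+'0'); print(n,c)
E
```

```text
{'time_s': 0.0, 'qpos': array([-71.68,  18.35,  89.7 ,   0.  ,  72.04,  -1.15]), 'qvel': array([ 0.08,  0.06, -0.09,  0.  ,  0.06, -0.02]), 'effort': array([  0.  , -41.25, -23.2 ,   0.07,   0.05,  -0.  ]), 'ee_pos': array([ 191.54, -541.79,  291.43]), 'ee_rot': array([-91.6 ,  89.9 , 107.87]), 'force': array([0.05, 0.06, 0.14]), 'torque': array([ 0.01, -0.02, -0.03]), 'gripper_width': 91.23507747513952}
scene {'camera_matrix': array([[588.55,   0.  , 316.15],
       [  0.  , 588.55, 240.21],
       [  0.  ,   0.  ,   1.  ]]), 'eye': array([1507.49, -228.94,  879.28]), 'rotation': array([-128.64,    0.43,   72.08])}
top {'camera_matrix': array([[598.91,   0.  , 328.13],
       [  0.  , 598.91, 233.16],
       [  0.  ,   0.  ,   1.  ]]), 'eye': array([ 363.3 ,   53.1 , 1186.07]), 'rotation': array([-166.59,    0.4 ,  -90.97])}
wrist {'camera_matrix': array([[380.21,   0.  , 317.02],
       [  0.  , 380.21, 242.64],
       [  0.  ,   0.  ,   1.  ]]), 'eye': array([ 258.28, -519.85,  383.23]), 'rotation': array([165.62,   0.04, -70.55])}
```

```bash
sed -i "s/Rm=np.array(cal\['rotation'\])/Rm=R.from_euler('xyz',cal['rotation'],degrees=True).as_matrix()/" h.py; cat h.py | grep Rm=
```

```text
K=np.array(cal['camera_matrix']);Rm=R.from_euler('xyz',cal['rotation'],degrees=True).as_matrix()
    K=np.array(cal['camera_matrix']);Rm=R.from_euler('xyz',cal['rotation'],degrees=True).as_matrix()
```

View pics/scene0.png

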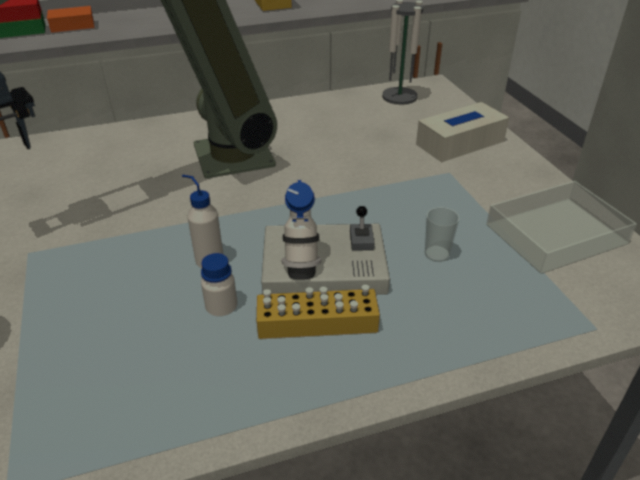

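View pics/top0.png

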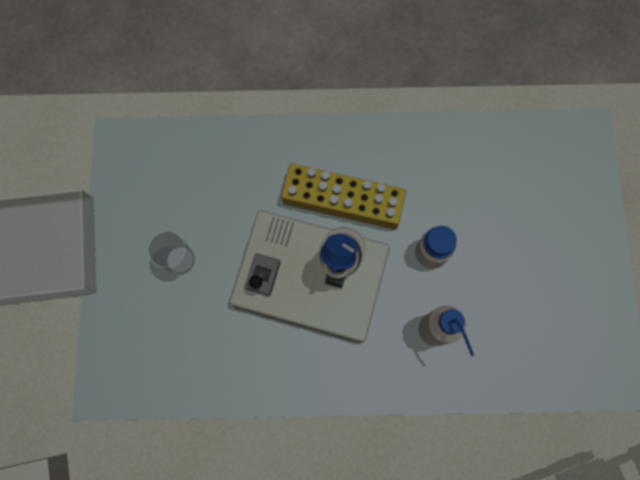

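View pics/wrist0.png

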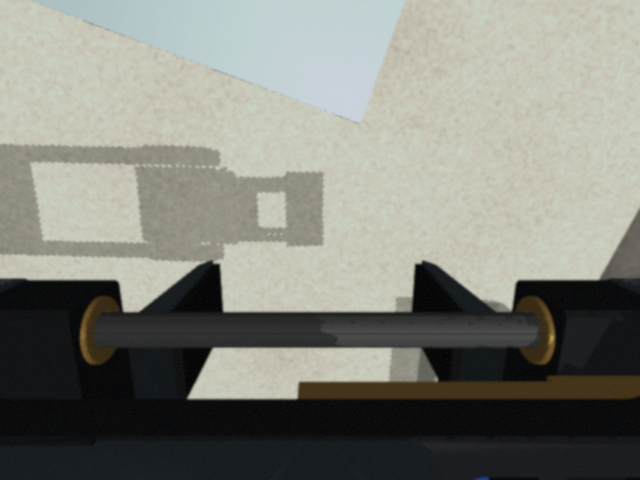

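```bash
python3 - <<'E'
import cv2
a=cv2.imread('pics/top0.png')[200:350,220:420]; cv2.imwrite('pics/topc.png',cv2.convertScaleAbs(cv2.resize(a,None,fx=4,fy=4,interpolation=cv2.INTER_CUBIC),alpha=1.5))
a=cv2.imread('pics/scene0.png')[165:315,240:440]; cv2.imwrite('pics/scenec.png',cv2.convertScaleAbs(cv2.resize(a,None,fx=4,fy=4,interpolation=cv2.INTER_CUBIC),alpha=1.5))
E
```

```text
(no output)
```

View pics/topc.png

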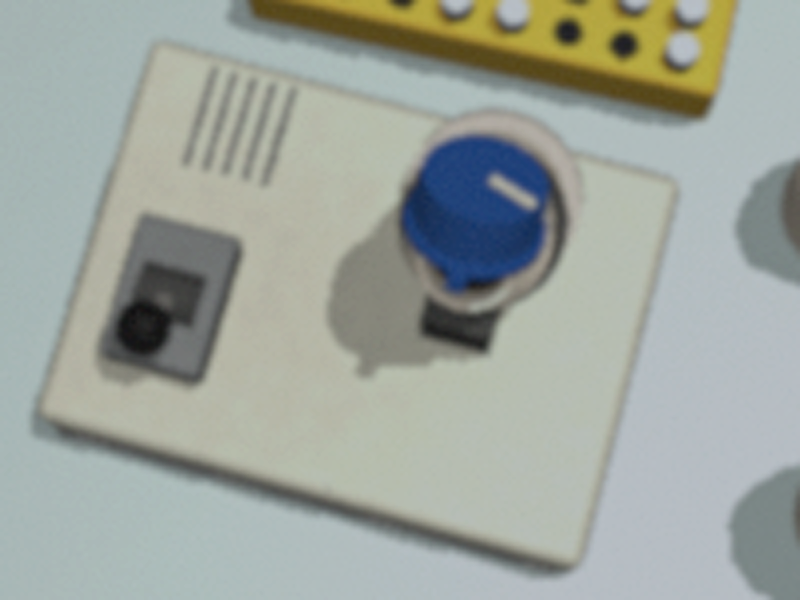

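View pics/scenec.png

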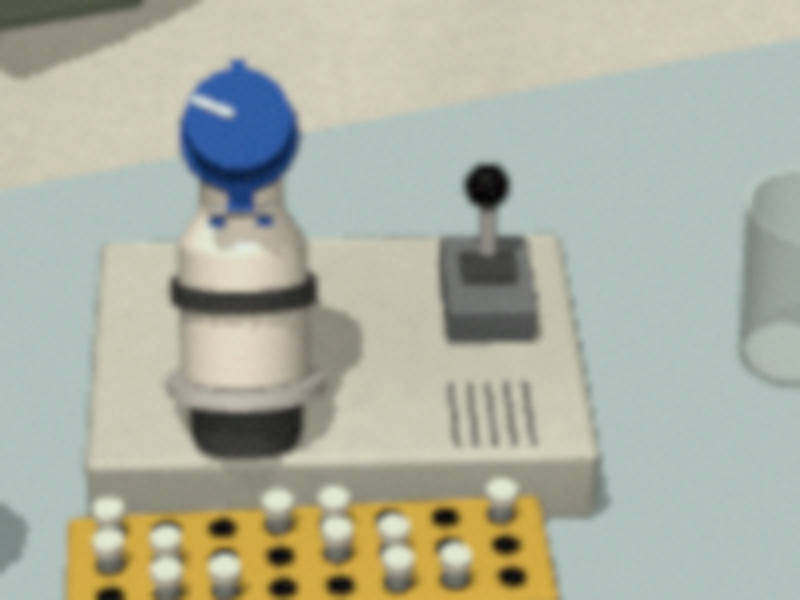

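```bash
cat > fit.py <<'E'
from h import *
from scipy.optimize import least_squares
ct=viewer.get_calibration('top'); cs=viewer.get_calibration('scene')
T=lambda x,y:(x/4+220-.375,y/4+200-.375); S=lambda x,y:(x/4+240-.375,y/4+165-.375)
M=np.array([[95,135,50],[95,-135,50],[-100,-135,50],[-100,135,50.]])
tp=[T(155,42),T(679,185),T(577,563),T(42,408)]
sp=[S(597,455),S(90,470),S(103,245),S(556,238)]
def pose(p): 
    c,s=np.cos(p[2]),np.sin(p[2]); return np.array([[c,-s,0],[s,c,0],[0,0,1]]),np.array([p[0],p[1],0])
def res(p,use):
    Rm,t=pose(p); r=[]
    for k,(cal,pts) in enumerate([(ct,tp),(cs,sp)]):
        if use[k]: r+=[proj(cal,Rm@m+t)-q for m,q in zip(M,pts)]
    return np.ravel(r)
for use in [(1,0),(0,1),(1,1)]:
    f=least_squares(res,[450,0,0],args=(use,)); print(f.x,np.degrees(f.x[2]),f.fun)
mp=f.x
E
python3 fit.py
```

```text
[558.11  91.65  -0.29] -16.779391024813744 [-0.16 -2.2   1.6  -1.69  1.09  1.97 -2.53  1.47]
[561.54  88.1   -0.28] -16.22465911802277 [ 1.55  0.61 -1.56  0.2  -1.12 -0.4   1.12 -1.41]
[558.81  90.38  -0.29] -16.60526529581615 [ 0.29 -2.4   2.15 -2.3   1.97  1.41 -1.77  1.34  1.78 -0.17 -1.08 -1.17
 -0.15 -1.49  1.9  -2.04]
```

```bash
cat > cap.py <<'E'
from fit import *
Rm,t=pose(mp)
obs=[(ct,(0,0),T(483,182)),(cs,(0,0),S(240,120)),(ct,'tab',T(456,286)),(cs,'tab',S(238,62)),(cs,(40,-28),S(241,219))]
def pts(p,k):
    x,y,z,a,r=p; u=np.array([np.cos(a),0,-np.sin(a)]); n=np.array([np.sin(a),0,np.cos(a)])  # mixer frame
    q=(-r,-27) if k=='tab' else k
    return Rm@(np.array([x,y,z])+u*q[0]+n*q[1])+t
f2=least_squares(lambda p:np.ravel([proj(c,pts(p,k))-o for c,k,o in obs]),[-30,-50,200,.6,37])
print(f2.x,'theta',f2.x[3]+.47); print(f2.fun)
p=f2.x
print('top',pts(p,(0,0)),'pin',pts(p,(40,-28)), 'pin mixer',Rm.T@(pts(p,(40,-28))-t))
print('tri top',tri([ray(ct,*obs[0][2]),ray(cs,*obs[1][2])]),'tab',tri([ray(ct,*obs[2][2]),ray(cs,*obs[3][2])]))
b=tri([ray(ct,*T(145,328)),ray(cs,*S(487,186))]); print('ball',b,'mixer',Rm.T@(b-t))
for nm,z,(u,v),(u2,v2) in [('wash',180,(452,317),(202,200)),('spare',122,(441,240),(215,266)),('beaker',0,(178,260),(437,252))]:
    print(nm,onz(ct,u,v,z),onz(cs,u2,v2,z))
E
python3 cap.py
```

```text
[558.11  91.65  -0.29] -16.779391024813744 [-0.16 -2.2   1.6  -1.69  1.09  1.97 -2.53  1.47]
[561.54  88.1   -0.28] -16.22465911802277 [ 1.55  0.61 -1.56  0.2  -1.12 -0.4   1.12 -1.41]
[558.81  90.38  -0.29] -16.60526529581615 [ 0.29 -2.4   2.15 -2.3   1.97  1.41 -1.77  1.34  1.78 -0.17 -1.08 -1.17
 -0.15 -1.49  1.9  -2.04]
[ 30.36 -49.69 218.8    0.7   39.08] theta 1.168578363918338
[ 1.23 -0.22  0.4   0.7   0.33  0.55  0.81  0.34  0.74 -1.19]
top [573.71  34.09 218.8 ] pin [585.8   30.48 171.64] pin mixer [ 42.99 -49.69 171.64]
tri top [572.81  34.89 219.84] tab [528.79  47.   224.55]
ball [530.85 187.09 115.93] mixer [-54.43  84.69 115.93]
wash [ 455.67 -148.12  180.  ] [ 470.29 -149.37  180.  ]
spare [ 600.55 -148.77  122.  ] [ 618.57 -155.61  122.  ]
beaker [596.22 360.53   0.  ] [589.83 356.57  -0.  ]
```

```bash
cat > go.py <<'E'
import io,contextlib
with contextlib.redirect_stdout(io.StringIO()):
    from cap import *
PIN=np.array([43,-49.7,171.6])
def W(m): return Rm@np.array(m,float)+t
def tool():
    s=status.state(); return np.array(s['ee_pos']),R.from_euler('xyz',s['ee_rot'],degrees=True).as_matrix(),s
def delta(tip_m):   # mixer-frame fingertip centre -> shift in cm in tool axes
    p,Rt,s=tool(); g=W(tip_m)+np.array([0,0,78.]); return Rt.T@(g-p)/10
def yawerr(yaw_ax=0):
    p,Rt,s=tool(); L=Rt.T@(Rm@np.array([0,1,0])); a=np.arctan2(L[2],L[1]); return a, (a+np.pi/2)%np.pi-np.pi/2
def tipm():
    p,Rt,s=tool(); return Rm.T@(p+Rt[:,0]*78-t)
def path(th,s,corner,clr=0):
    a=th-.47; c=np.array([-48.4*np.cos(th)+6.9*np.sin(th),48.4*np.sin(th)+6.9*np.cos(th)])
    u=np.array([np.cos(a),-np.sin(a)]); n=np.array([np.sin(a),np.cos(a)])
    q=c+u*s+n*clr; q=q+[-corner,0]; return PIN+[q[0],0,q[1]]
E
python3 - <<'E'
from go import *
p,Rt,s=tool(); print(Rt); print(yawerr())
for th in [1.17]: 
    m=path(th,-5,-16,25); print(m,W(m)+[0,0,78],delta(m))
E
```

```text
[[-0.    0.33 -0.94]
 [ 0.   -0.94 -0.33]
 [-1.   -0.   -0.  ]]
(np.float64(-2.5119832491164895), np.float64(0.6296094044733036))
[ 58.75 -49.7  241.2 ] [600.91  25.96 319.2 ] [ -2.7  -39.9  -57.52]
```

Emit:
{"name": "move_arm", "arguments": {"moves": [[[-12,0,0],0,-1],[[-12,0,0],0,-1],[[-12,-4,-6],-0.18,-1],[[-12,-8,-12],-0.36,-1],[[-12,-12,-18],-0.54,-1],[[-12,-16,-24],-0.72,-1],[[-12,-20,-30],-0.9,-1],[[-12,-24,-36],-1.08,-1],[[-12,-28,-42],-1.26,-1],[[-12,-32,-48],-1.44,-1],[[-12,-36,-53],-1.62,-1],[[-12,-40,-57.5],-1.8,-1],[[-12,-40,-57.5],-1.98,-1],[[-12,-40,-57.5],-2.16,-1],[[-12,-40,-57.5],-2.34,-1],[[-12,-40,-57.5],-2.51,-1],[[-12,-40,-57.5],-2.51,-1],[[-12,-40,-57.5],-2.51,-1]], "force": 15}}

```text
time_s: 2.4
ee_pos: [600.4, 26.6, 412.1]
ee_rot: [-152.3, 90.0, -169.2]
force: [0.2, 0.0, 0.3]
gripper_width: 0.4
```

```bash
python3 - <<'E'
from go import *
p,Rt,s=tool(); print(s['time_s'],s['qpos'],p,s['gripper_width'],s['force']);print(Rt); print(yawerr(),tipm())
print(delta(path(1.17,-5,-16,25)))
E
```

```text
2.4 [  1.44  18.17  72.93  -0.    88.92 -71.7 ] [600.4   26.59 412.05] 0.4247106207892535 [0.16 0.05 0.33]
[[-0.    0.29  0.96]
 [-0.    0.96 -0.29]
 [-1.   -0.   -0.  ]]
(np.float64(-0.004469677323665281), np.float64(-0.004469677323665211)) [ 58.07 -49.25 334.05]
[ 9.29 -0.04  0.07]
```

```bash
python3 - <<'E'
from go import *
snap('wrist','w1'); c=viewer.get_calibration('wrist'); print(c['eye'],c['rotation'])
for th in [1.0,1.17,1.3]: print(th,proj(c,W(path(th,0,0))),proj(c,W(PIN)))
E
```

```text
[534.27  45.61 503.86] [165.54   0.03  73.15]
1.0 [317.67 190.23] [317.7  207.51]
1.17 [317.72 201.07] [317.7  207.51]
1.3 [317.75 209.54] [317.7  207.51]
```

View pics/w1.png

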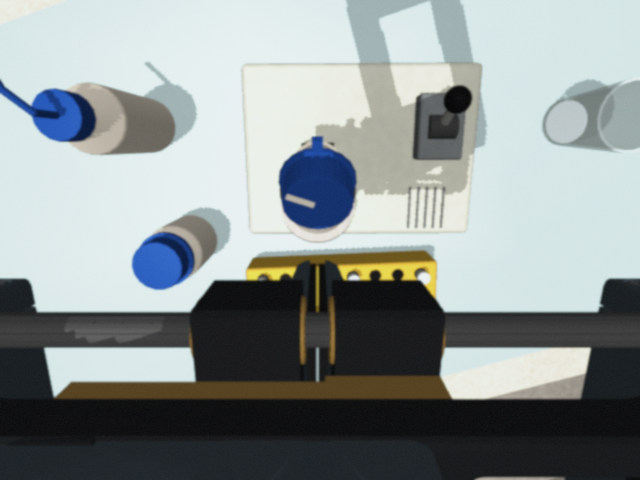

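Emit:
{"name": "move_arm", "arguments": {"moves": [[[5,0,0],0,-1],[[8,0,0],0,-1],[[9.3,0,0],0,-1],[[9.3,0,0],0,-1]]}}

```text
time_s: 2.95
ee_pos: [600.5, 26.6, 319.1]
ee_rot: [-156.4, 90.0, -173.1]
force: [0.4, 0.4, 1.0]
gripper_width: 0.7
```

```bash
python3 - <<'E'
from go import *
print(tool()[2]['force'],tipm())
for th,s,c in [(1.17,-5,-16),(1.0,-4,-16),(.85,-3,-14),(.7,-2,-11),(.55,0,-4),(.45,0,2),(.35,0,8),(.25,0,12),(.15,0,16),(.07,0,16),(0,0,16),(-.04,0,16)]:
    print(th,path(th,s,c),delta(path(th,s,c)).round(2))
E
```

```text
[0.42 0.44 1.02] [ 58.09 -49.23 241.05]
1.17 [ 42.65 -49.7  222.08] [ 1.9  -0.05 -1.55]
1.0 [ 35.2  -49.7  218.08] [ 2.3  -0.05 -2.29]
0.85 [ 27.45 -49.7  213.63] [ 2.74 -0.06 -3.07]
0.7 [ 19.48 -49.7  208.51] [ 3.26 -0.06 -3.86]
0.55 [  9.34 -49.7  202.78] [ 3.83 -0.06 -4.88]
0.45 [  0.42 -49.7  198.87] [ 4.22 -0.06 -5.77]
0.35 [ -8.1  -49.7  194.68] [ 4.64 -0.07 -6.62]
0.25 [-14.19 -49.7  190.26] [ 5.08 -0.07 -7.23]
0.15 [-19.83 -49.7  185.66] [ 5.55 -0.07 -7.79]
0.07 [-20.8  -49.7  181.87] [ 5.92 -0.07 -7.89]
0 [-21.4 -49.7 178.5] [ 6.26 -0.07 -7.95]
-0.04 [-21.64 -49.7  176.56] [ 6.45 -0.07 -7.97]
```

Emit:
{"name": "move_arm", "arguments": {"moves": [[[1.0,0,-0.8],0,-1],[[1.9,0,-1.55],0,-1],[[2.1,0,-1.9],0,-1],[[2.3,0,-2.3],0,-1],[[2.5,0,-2.7],0,-1],[[2.75,0,-3.1],0,-1],[[3.0,0,-3.5],0,-1],[[3.25,0,-3.85],0,-1],[[3.25,0,-3.85],0,-1]]}}

```text
time_s: 4.08
ee_pos: [562.9, 37.8, 286.2]
ee_rot: [-164.3, 89.9, 179.0]
force: [0.6, 0.5, -0.8]
gripper_width: 0.4
```

```bash
python3 - <<'E'
from go import *
print(tool()[2]['force'],tipm())
snap('scene','s2');a=cv2.imread('pics/s2.png')[165:315,240:440]; cv2.imwrite('pics/s2c.png',cv2.convertScaleAbs(cv2.resize(a,None,fx=4,fy=4,interpolation=cv2.INTER_CUBIC),alpha=1.5))
E
```

```text
[ 0.65  0.48 -0.75] [ 18.74 -49.23 208.22]
```

View pics/s2c.png

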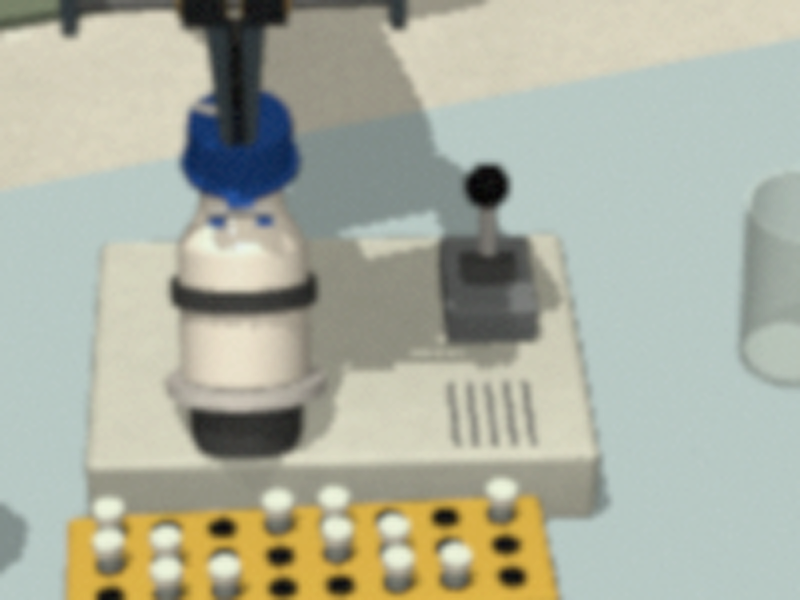

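Emit:
{"name": "move_arm", "arguments": {"moves": [[[0.3,0,-0.5],0,-1],[[0.57,0,-1.0],0,-1],[[0.8,0,-1.5],0,-1],[[1.0,0,-1.9],0,-1],[[1.2,0,-2.3],0,-1],[[1.4,0,-2.75],0,-1],[[1.6,0,-3.1],0,-1],[[1.85,0,-3.4],0,-1],[[2.1,0,-3.7],0,-1],[[2.3,0,-3.95],0,-1],[[2.5,0,-4.0],0,-1],[[2.65,0,-4.05],0,-1],[[2.65,0,-4.05],0,-1]]}}

```text
time_s: 5.75
ee_pos: [524.9, 49.3, 260.5]
ee_rot: [-2.0, 90.0, -18.7]
force: [0.6, 0.5, 3.1]
gripper_width: 0.6
```

Emit:
{"name": "move_arm", "arguments": {"moves": [[[0.1,0,0],0,-1],[[0.2,0,0],0,-1],[[0.3,0,0],0,-1],[[0.3,0,0],0,-1]]}}

```text
time_s: 6.25
ee_pos: [525.0, 49.3, 259.6]
ee_rot: [17.6, 89.9, 0.9]
force: [-3.1, -0.9, 15.0]
gripper_width: 0.6
```

Emit:
{"name": "move_arm", "arguments": {"moves": [[[0.1,0,0],0,-1],[[0.1,0,0],0,-1]]}}

```text
time_s: 6.5
ee_pos: [525.0, 49.4, 259.4]
ee_rot: [19.2, 89.8, 2.5]
force: [-5.2, 0.4, 19.3]
gripper_width: 0.6
```

```bash
python3 - <<'E'
from go import *
print(tool()[2]['force'],tipm())
for n,(y,x) in {'scene':(165,240),'top':(200,220)}.items():
    snap(n,n+'3');a=cv2.imread(f'pics/{n}3.png')[y:y+150,x:x+200]; cv2.imwrite(f'pics/{n}3c.png',cv2.convertScaleAbs(cv2.resize(a,None,fx=4,fy=4,interpolation=cv2.INTER_CUBIC),alpha=1.5))
E
```

```text
[-5.22  0.38 19.31] [-20.46 -48.9  181.44]
```

View pics/scene3c.png

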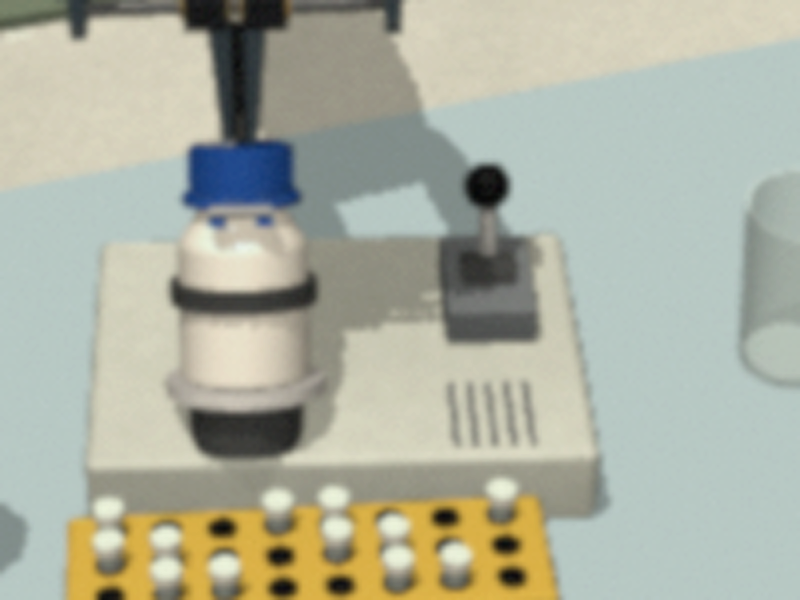

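View pics/top3c.png

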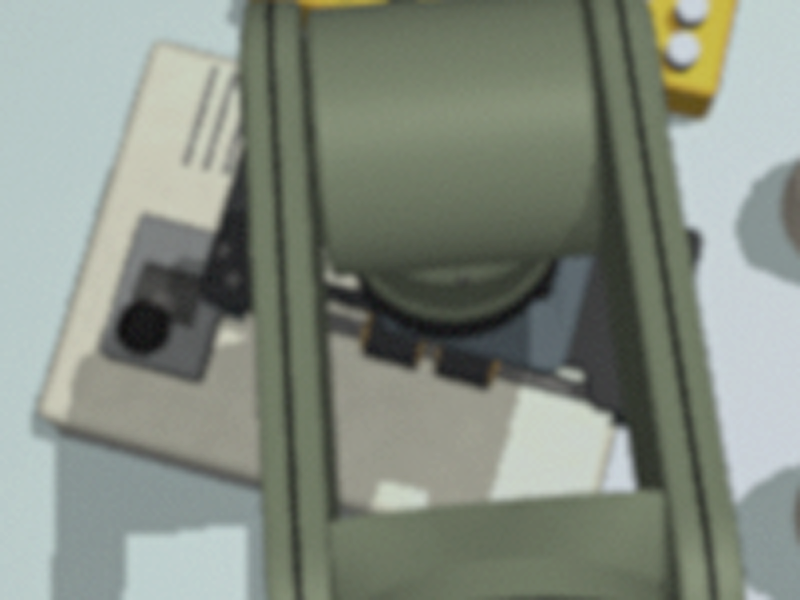

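Emit:
{"name": "move_arm", "arguments": {"moves": [[[-0.5,0,0],0,-1],[[-4,0,0],0,-1],[[-6,0,1.8],0,1],[[-6,0,1.8],-0.15,1],[[-6,0,1.8],-0.3,1],[[-6,0,1.8],-0.3,1],[[-6,0,1.8],-0.3,1],[[-6,0,1.8],-0.3,1]]}}

```text
time_s: 7.6
ee_pos: [542.0, 44.2, 316.0]
ee_rot: [-167.7, 90.0, -167.3]
force: [0.0, -0.2, -0.3]
gripper_width: 58.0
```

```bash
python3 - <<'E'
from go import *
print(tool()[2]['force'],tipm(),yawerr(),tool()[2]['gripper_width'])
print(delta([-2,-49.3,167]), tool()[2]['qpos'])
snap('wrist','w4')
c=viewer.get_calibration('wrist')
for th in (0,.1): print(proj(c,W(path(th,0,0))))
for n,(y,x) in {'scene':(165,240)}.items():
    snap(n,n+'4');a=cv2.imread(f'pics/{n}4.png')[y:y+150,x:x+200]; cv2.imwrite(f'pics/{n}4c.png',cv2.convertScaleAbs(cv2.resize(a,None,fx=4,fy=4,interpolation=cv2.INTER_CUBIC),alpha=1.5))
E
```

```text
[ 0.03 -0.16 -0.31] [ -2.97 -49.08 238.03] (np.float64(0.29690073440334286), np.float64(0.29690073440334297)) 57.984895127652266
[ 7.1  -0.05  0.09] [  3.45  14.68  91.36  -0.    73.99 -86.95]
[319.37 254.19]
[318.97 257.75]
```

View pics/scene4c.png

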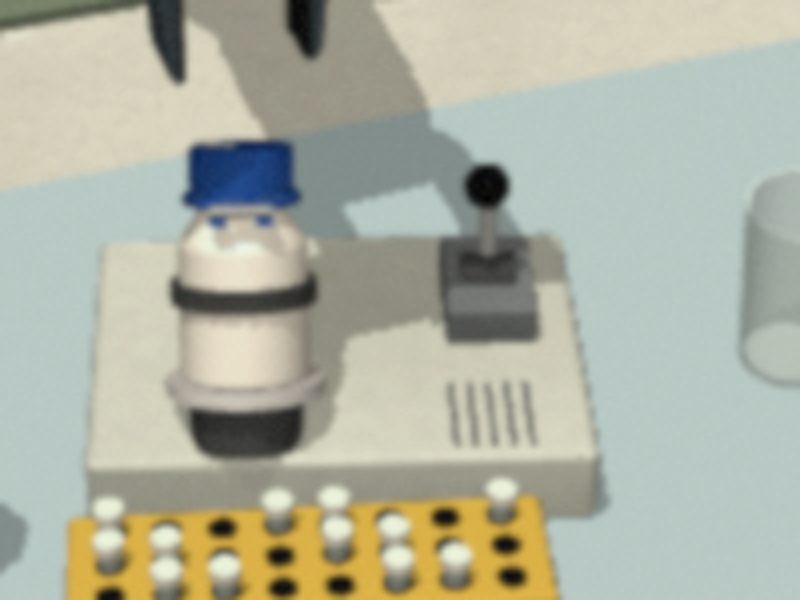

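View pics/w4.png

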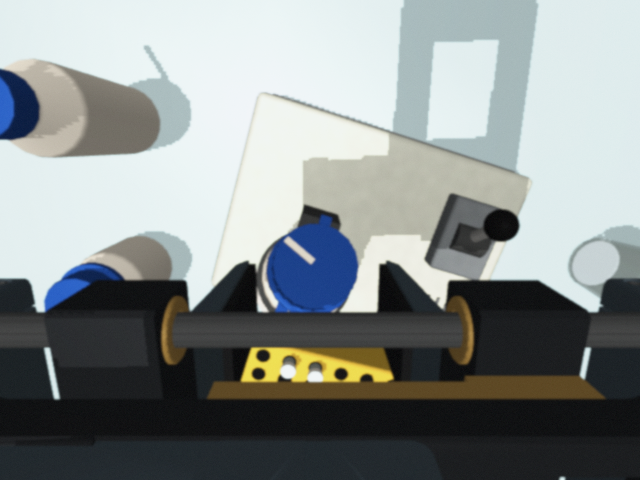

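Emit:
{"name": "move_arm", "arguments": {"moves": [[[0,0,0],0,1],[[0,0,0],0,1],[[0,0,0],0,1],[[3,0,0.1],0,1],[[6,0,0.1],0,1],[[7.1,0,0.1],0,1],[[7.1,0,0.1],0,1],[[7.1,0,0.1],0,1]], "force": 14}}

```text
time_s: 8.7
ee_pos: [543.8, 44.2, 246.5]
ee_rot: [0.4, 89.9, 0.9]
force: [0.2, -0.2, -0.4]
gripper_width: 91.1
```

Emit:
{"name": "move_arm", "arguments": {"moves": [[[0,0,0],0,-1],[[0,0,0],0,-1],[[0,0,0],0,-1],[[0,0,0],0,-1],[[0,0,0],0,-1],[[0,0,0],0,-1]], "force": 14}}

```text
time_s: 9.45
ee_pos: [542.9, 42.6, 245.8]
ee_rot: [-88.8, 89.8, -88.3]
force: [-0.9, -6.2, 3.5]
gripper_width: 55.0
```

Emit:
{"name": "move_arm", "arguments": {"moves": [[[0.1,-0.15,0],0,-1],[[0.15,-0.15,0],0.1,-1],[[0.15,-0.15,0],0.2,-1],[[0.15,-0.15,0],0.3,-1],[[0.15,-0.15,0],0.4,-1],[[0.15,-0.15,0],0.5,-1],[[0.15,-0.15,0],0.6,-1],[[0.15,-0.15,0],0.6,-1]]}}

```text
time_s: 10.45
ee_pos: [543.6, 45.3, 245.5]
ee_rot: [97.9, 89.6, 64.0]
force: [-3.0, 6.1, 7.9]
gripper_width: 54.5
```

```bash
cat > look.py <<'E'
import sys
from go import *
s=tool()[2]; print(s['force'],s['torque'],tipm(),yawerr()[0],s['gripper_width'],s['qpos'])
snap('wrist','w'+sys.argv[1])
for n,(y,x) in {'scene':(165,240)}.items():
    snap(n,n+sys.argv[1]);a=cv2.imread(f'pics/{n}{sys.argv[1]}.png')[y:y+150,x:x+200]; cv2.imwrite(f'pics/{n}{sys.argv[1]}c.png',cv2.convertScaleAbs(cv2.resize(a,None,fx=4,fy=4,interpolation=cv2.INTER_CUBIC),alpha=1.5))
E
python3 look.py 5
```

```text
[-3.    6.11  7.91] [ 1.77 -0.17  0.42] [ -1.62 -47.02 167.48] -0.3024377042449341 54.50153258062271 [  3.39  17.56  97.85   0.38  64.4  -52.84]
```

View pics/scene5c.png

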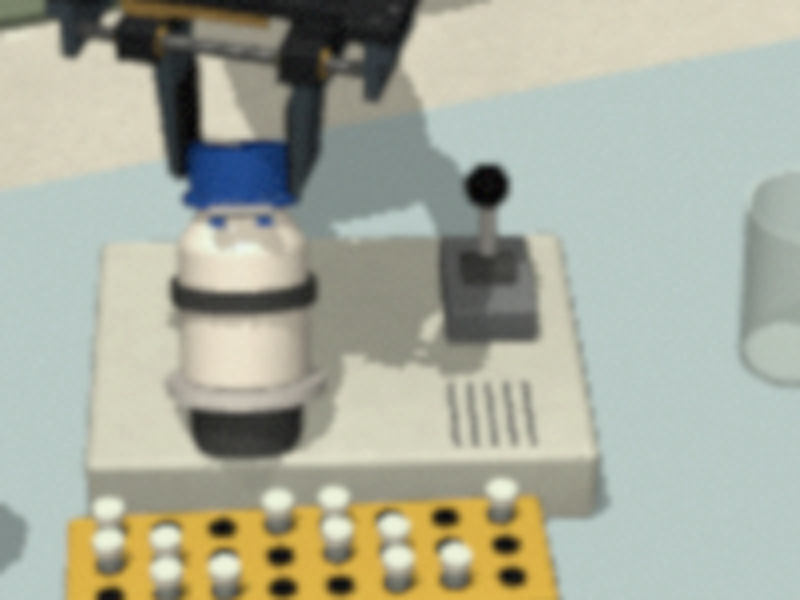

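View pics/w5.png

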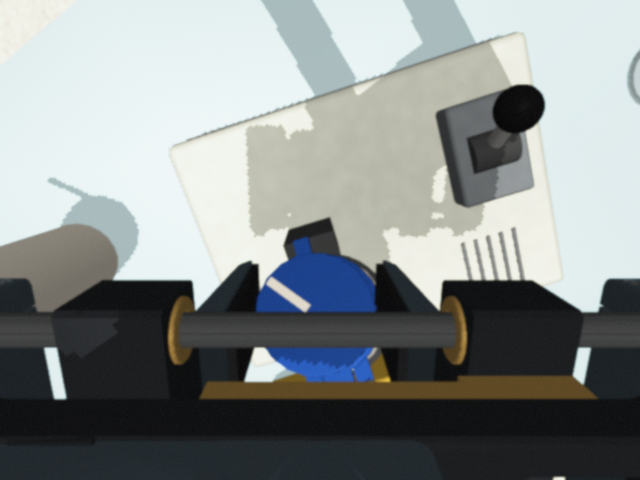

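Emit:
{"name": "move_arm", "arguments": {"moves": [[[0,0,0],0,0.55],[[0,0,0],0,0.55],[[0,0,0],0,0.55]]}}

```text
time_s: 10.92
ee_pos: [540.9, 41.8, 245.1]
ee_rot: [-119.8, 89.7, -153.7]
force: [-8.9, -4.9, 11.7]
gripper_width: 70.6
```

```bash
python3 look.py 6; python3 - <<'E'
from go import *
print(delta([3.5,-49,167]))
E
```

```text
[-8.94 -4.92 11.69] [-0.6   1.1   0.05] [ -3.59 -51.97 167.12] -0.3014899481274118 70.60339918308289 [  3.26  17.5   97.99  -0.12  64.77 -52.81]
[0.01 0.46 0.57]
```

View pics/w6.png

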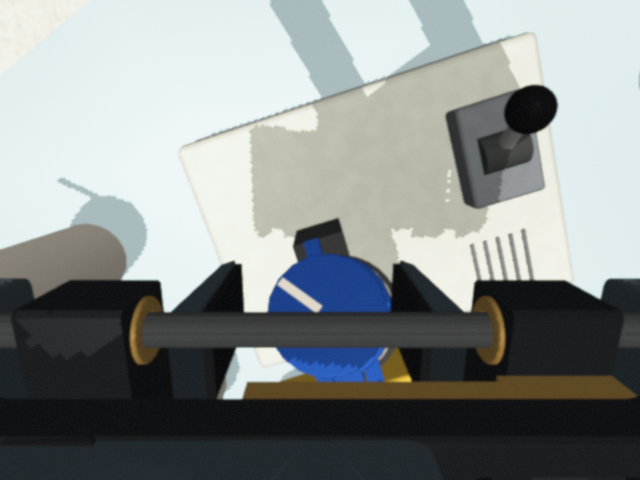

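View pics/scene6c.png

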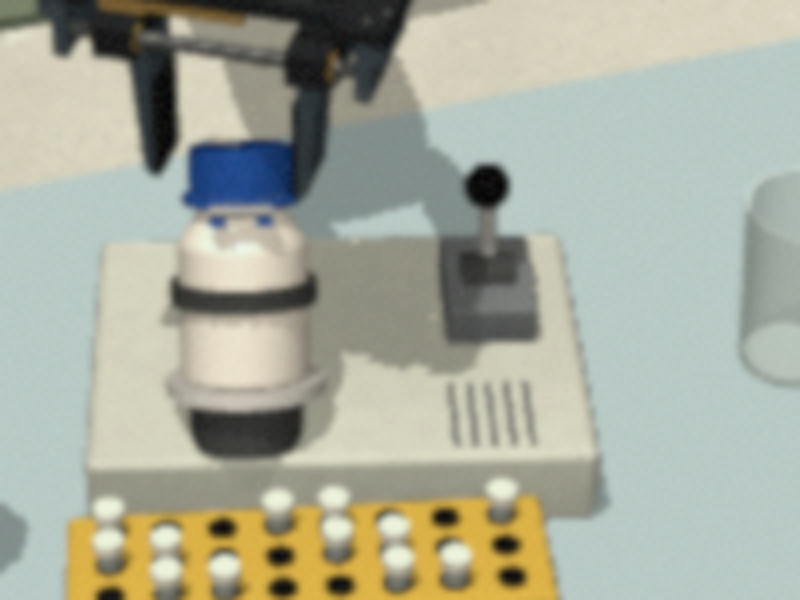

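Emit:
{"name": "move_arm", "arguments": {"moves": [[[-0.3,0.25,0.3],0,0.8],[[-0.3,0.5,0.6],0,0.8],[[-0.3,0.5,0.6],-0.15,0.8],[[-0.3,0.5,0.6],-0.3,0.8],[[-0.3,0.5,0.6],-0.45,0.8],[[-0.3,0.5,0.6],-0.6,0.8],[[-0.3,0.5,0.6],-0.65,0.8],[[-0.3,0.5,0.6],-0.65,0.8]]}}

```text
time_s: 12.02
ee_pos: [551.1, 43.7, 246.3]
ee_rot: [136.1, 90.0, 139.4]
force: [-0.3, 0.2, 0.3]
gripper_width: 81.9
```

```bash
python3 look.py 7; python3 - <<'E'
from go import *
print(delta([3.5,-49,167]))
E
```

```text
[-0.27  0.19  0.3 ] [ 0.09 -0.14  0.02] [  5.94 -46.9  168.35] 0.3474512161225764 81.91951621162596 [  3.34  18.24  96.69   0.01  65.08 -89.97]
[ 0.15 -0.11 -0.29]
```

View pics/w7.png

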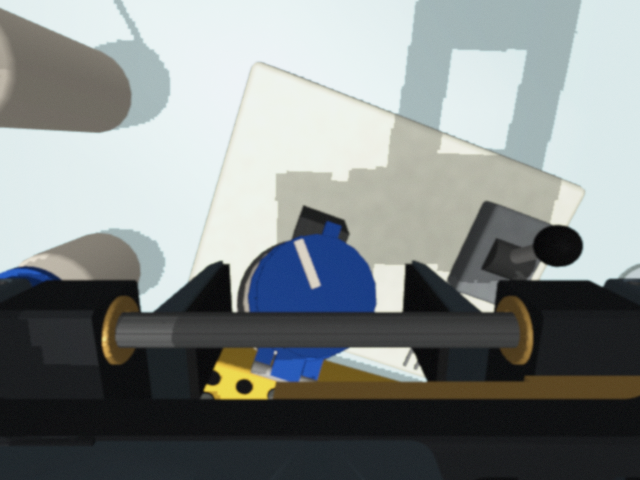

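View pics/scene7c.png

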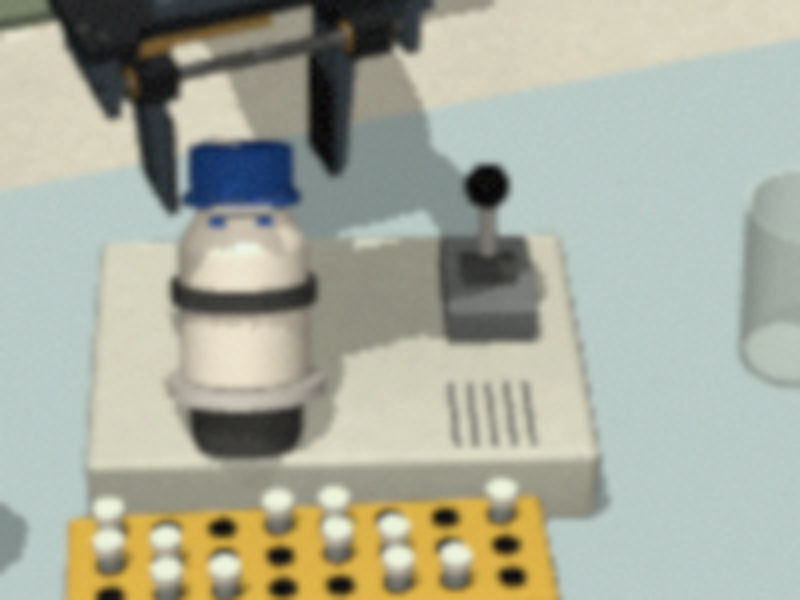

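Emit:
{"name": "move_arm", "arguments": {"moves": [[[0.1,-0.2,-0.1],0,-1],[[0.1,-0.2,-0.1],0,-1],[[0.1,-0.2,-0.1],0,-1],[[0.1,-0.2,-0.1],0,-1],[[0.1,-0.2,-0.1],0,-1],[[0.1,-0.2,-0.1],0,-1]]}}

```text
time_s: 12.88
ee_pos: [549.9, 40.7, 245.7]
ee_rot: [-100.0, 89.9, -96.7]
force: [0.1, -6.0, -0.9]
gripper_width: 58.5
```

Emit:
{"name": "move_arm", "arguments": {"moves": [[[0.1,0,0],0.05,-1],[[0.1,0,0],0.15,-1],[[0.1,0,0],0.25,-1],[[0.1,0,0],0.35,-1],[[0.1,0,0],0.45,-1],[[0.1,0,0],0.55,-1],[[0.1,0,0],0.65,-1],[[0.1,0,0],0.7,-1],[[0.1,0,0],0.7,-1]]}}

```text
time_s: 14.0
ee_pos: [550.6, 43.1, 245.2]
ee_rot: [95.1, 89.8, 58.4]
force: [0.7, 4.6, 0.1]
gripper_width: 59.1
```

```bash
python3 look.py 8; python3 - <<'E'
from go import *
print(delta([3.5,-49,167]))
E
```

```text
[0.7  4.63 0.07] [ 1.27 -0.61  0.51] [  5.69 -47.32 167.19] -0.3508061363258998 59.08726612359551 [  3.19  18.18  96.96   0.23  64.71 -50.2 ]
[ 0.02 -0.2  -0.15]
```

View pics/w8.png

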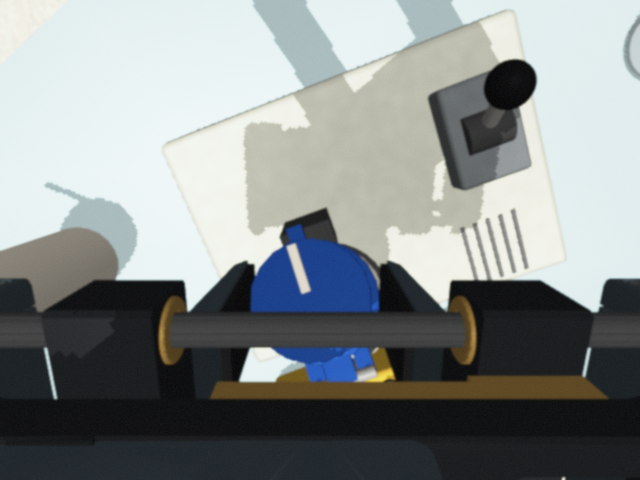

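View pics/scene8c.png

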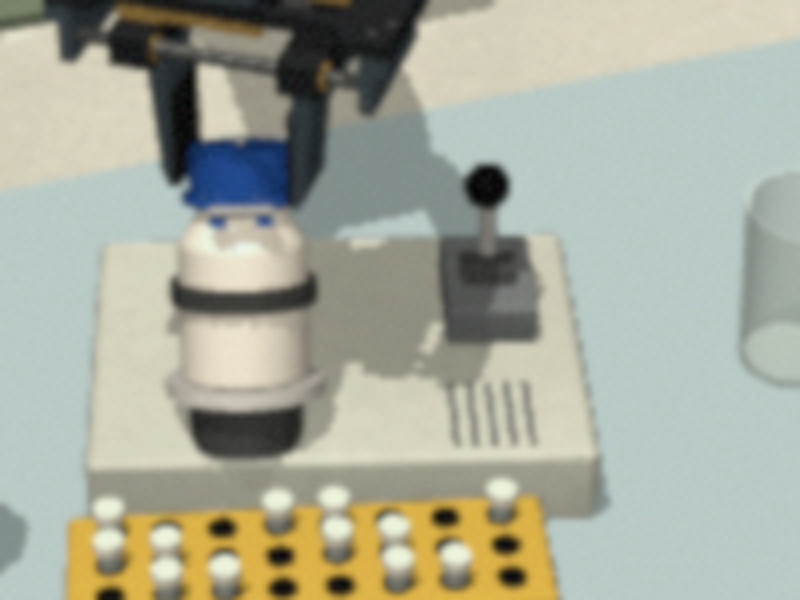

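Emit:
{"name": "move_arm", "arguments": {"moves": [[[0,0,0],0,0.9],[[-0.1,0,0],0,0.9],[[-0.3,0,0],0,0.9],[[-0.5,0,0],0,0.9],[[-0.5,0,0],-0.1,0.9],[[-3,0,0],-0.25,0.9],[[-6,0,1],-0.35,0.9],[[-7,0,2],-0.35,0.9],[[-7,0,2],-0.35,0.9]]}}

```text
time_s: 15.22
ee_pos: [566.4, 29.0, 314.7]
ee_rot: [6.5, 90.0, -10.4]
force: [0.3, -0.5, -0.0]
gripper_width: 86.7
```

```bash
python3 look.py 9; python3 - <<'E'
import cv2
a=cv2.imread('pics/w9.png')[180:330,220:420]; cv2.imwrite('pics/w9c.png',cv2.resize(a,None,fx=4,fy=4,interpolation=cv2.INTER_CUBIC))
E
```

```text
[ 0.29 -0.47 -0.01] [ 0.04 -0.15  0.03] [ 24.9  -56.62 236.69] -0.00422776639926566 86.65280167440403 [  1.77  16.84  88.51  -0.01  74.62 -71.38]
```

View pics/w9.png

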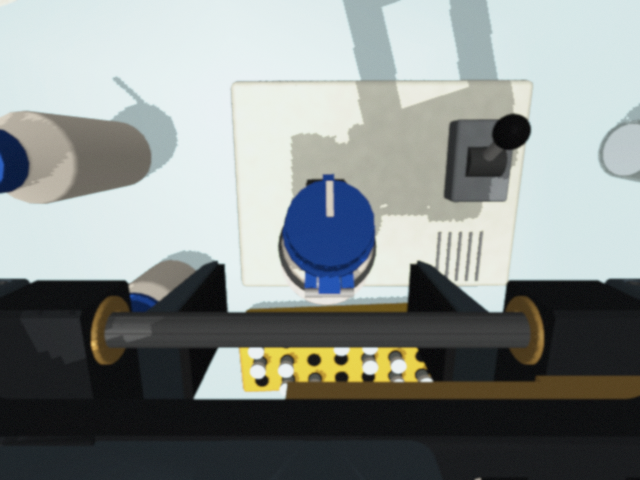

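View pics/w9c.png

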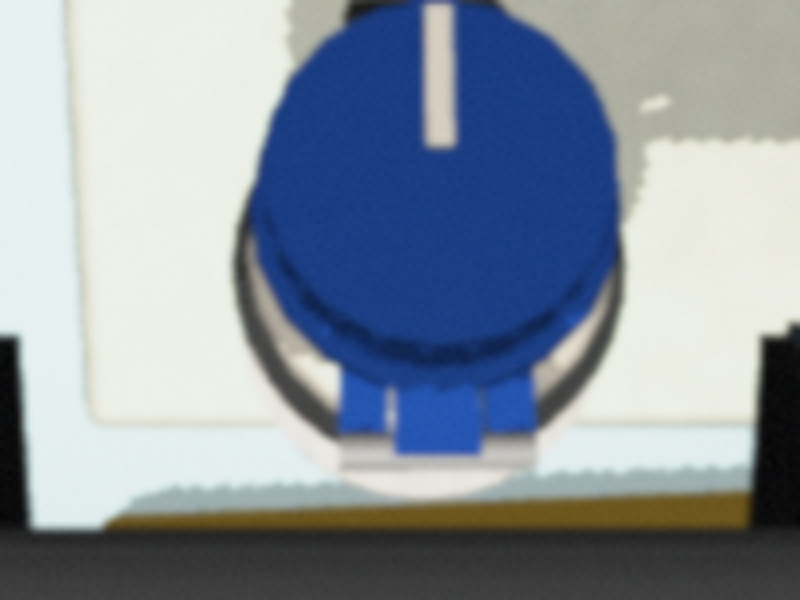

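```bash
python3 - <<'E'
from go import *
im=cv2.imread('pics/w9.png'); c=viewer.get_calibration('wrist')
hsv=cv2.cvtColor(im,cv2.COLOR_BGR2HSV)
m=np.zeros(im.shape[:2],np.uint8); m[176:222,318:342]=1
m=((hsv[...,1]<90)&(hsv[...,2]>120)&(m>0)).astype(np.uint8)
ys,xs=np.nonzero(m); print(len(xs),xs.min(),xs.max(),ys.min(),ys.max())
vx,vy,x0,y0=cv2.fitLine(np.column_stack([xs,ys]).astype(np.float32),cv2.DIST_L2,0,.01,.01).ravel()
n=np.array([np.sin(-.47),0,np.cos(-.47)]); o=PIN+[5-48.4,0,6.9]
P=[]
for k in (-12,12):
    e,d=ray(c,x0+k*vx,y0+k*vy); e=Rm.T@(e-t); d=Rm.T@d; P.append(e+d*((o-e)@n)/(d@n))
print(P,o); v=P[0]-P[1]; u=np.array([np.cos(.47),0,np.sin(.47)])
print('ridge yaw err deg',np.degrees(np.arctan2(v[1],abs(v@u))))
print(delta([-20.5,-48.9,190]))
E
```

```text
330 318 341 176 216
[array([ -8.01, -50.01, 174.64]), array([-21.9 , -49.59, 167.58])] [ -0.4 -49.7 178.5]
ridge yaw err deg -1.5254476842178897
[ 4.55  0.76 -4.41]
```

View pics/scene9c.png

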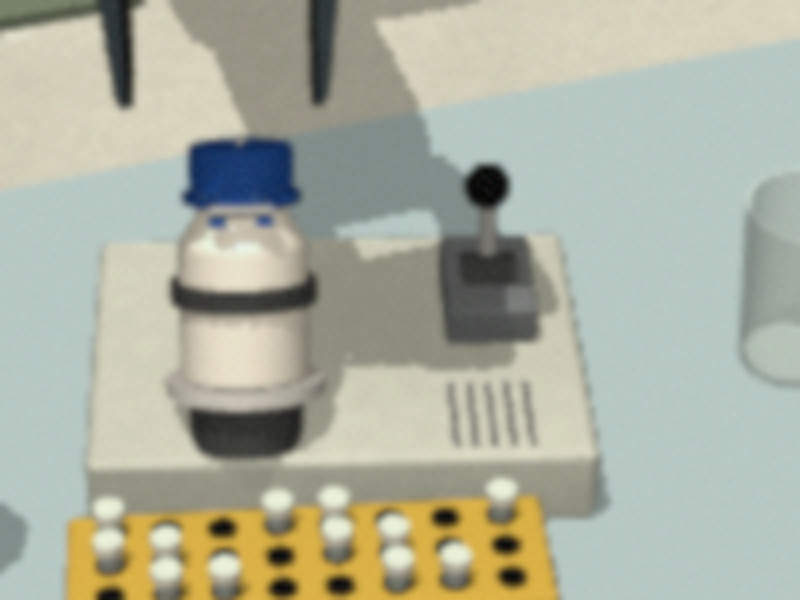

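Emit:
{"name": "move_arm", "arguments": {"moves": [[[0,0.8,-4.4],0,-1],[[0,0.8,-4.4],0,-1],[[0,0.8,-4.4],0,-1],[[0,0.8,-4.4],0,-1],[[0,0.8,-4.4],0,-1],[[0,0.8,-4.4],0,-1],[[0,0.8,-4.4],0,-1],[[2,0.8,-4.4],0,-1],[[4,0.8,-4.4],0,-1],[[4.5,0.8,-4.4],0,-1],[[4.8,0.8,-4.4],0,-1],[[5.0,0.8,-4.4],0,-1],[[5.1,0.8,-4.4],0,-1],[[5.1,0.8,-4.4],0,-1]]}}

```text
time_s: 17.08
ee_pos: [526.2, 49.8, 264.0]
ee_rot: [10.5, 90.0, -6.3]
force: [-0.6, 0.5, 0.2]
gripper_width: 0.4
```

```bash
python3 - <<'E'
from go import *
s=tool()[2];print(s['force'],tipm(),s['gripper_width'],s['time_s'])
E
```

```text
[-0.61  0.46  0.24] [-19.61 -48.2  186.  ] 0.37214407974793823 17.075
```

Emit:
{"name": "move_arm", "arguments": {"moves": [[[0.1,0,0],0,-1],[[0.2,0,0],0,-1],[[0.3,0,0],0,-1],[[0.3,0,0],0,-1]]}}

```text
time_s: 17.58
ee_pos: [526.2, 49.8, 261.1]
ee_rot: [9.4, 90.0, -7.3]
force: [0.3, -0.0, 2.8]
gripper_width: 0.1
```

Emit:
{"name": "move_arm", "arguments": {"moves": [[[0.1,0,0],0,-1],[[0.2,0,0],0,-1],[[0.2,0,0],0,-1]]}}

```text
time_s: 17.95
ee_pos: [526.3, 49.8, 260.5]
ee_rot: [16.6, 89.9, -0.1]
force: [-2.9, -0.3, 9.9]
gripper_width: 0.4
```

Emit:
{"name": "move_arm", "arguments": {"moves": [[[0.1,0,0],0,-1],[[0.1,0,0],0,-1]]}}

```text
time_s: 18.2
ee_pos: [526.3, 49.8, 260.3]
ee_rot: [18.4, 89.8, 1.7]
force: [-4.5, -0.2, 14.4]
gripper_width: 0.4
```

```bash
python3 look.py 10; python3 - <<'E'
from go import *
s=tool()[2];print(s['force'],tipm(),s['gripper_width'],s['time_s'])
E
```

```text
[-4.5  -0.22 14.41] [-0.01  0.36 -0.  ] [-19.31 -48.08 182.25] -0.002013736052019333 0.38439202388182186 [  4.16  15.43  98.66  -0.01  65.76 -69.11]
[-3.7  -0.75 14.37] [-19.34 -48.07 182.22] 0.5019181195851302 18.3
```

View pics/scene10c.png

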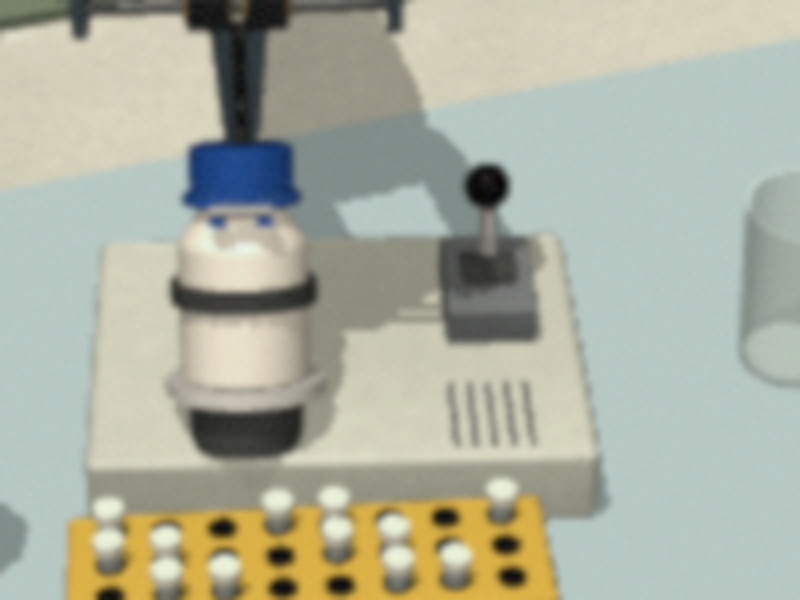

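Emit:
{"name": "move_arm", "arguments": {"moves": [[[-0.5,0,0],0,-1],[[-3,0,0],0,-1],[[-7,0,0],0,-1],[[-7,0,2],0,-1],[[-7,0,4],0,-1],[[-7,0,4],0,-1]]}}

```text
time_s: 19.05
ee_pos: [565.0, 38.0, 326.8]
ee_rot: [-157.4, 89.9, -174.2]
force: [-0.5, -0.2, -0.1]
gripper_width: 0.8
```

```bash
python3 look.py 11; python3 - <<'E'
from go import *
print(delta([-100,87,252]),delta([-100,87,100]))
E
```

```text
[-0.52 -0.22 -0.07] [ 0.11 -0.14 -0.02] [ 20.79 -48.44 248.82] -0.0026508175460819962 0.7533156982656182 [  2.69  16.44  87.33  -0.    76.3  -70.55]
[ -0.28  13.52 -11.99] [ 14.92  13.52 -11.96]
```

View pics/w11.png

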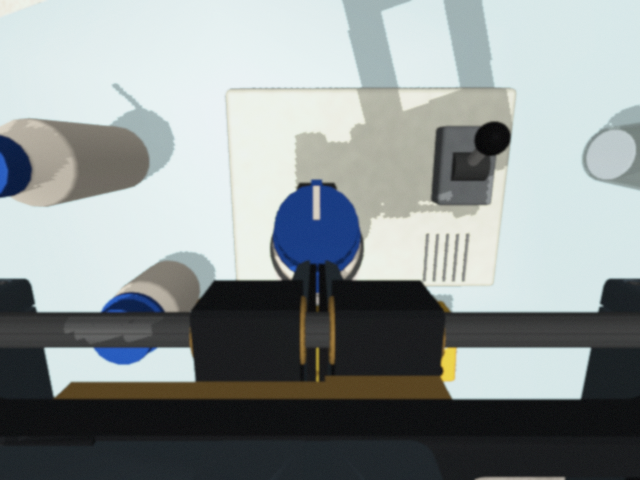

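View pics/scene11c.png

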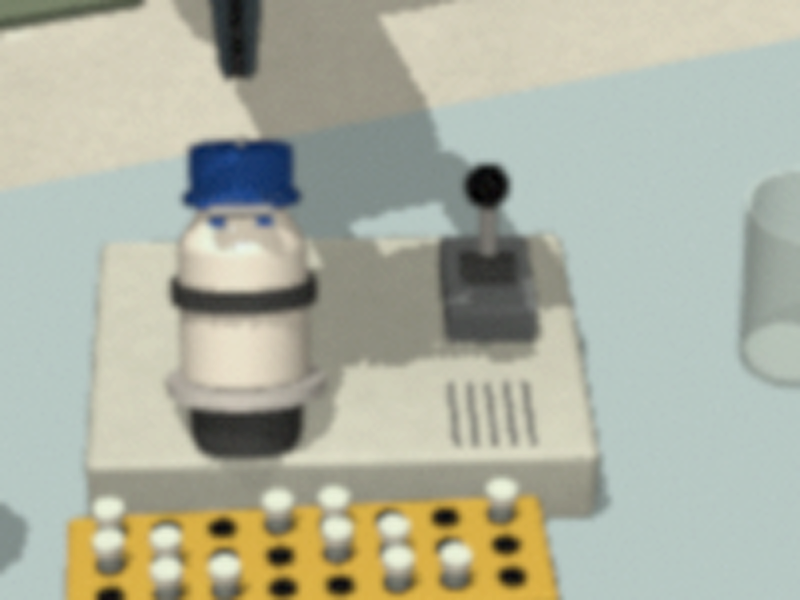

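Emit:
{"name": "move_arm", "arguments": {"moves": [[[-1,4.5,-4],0,-1],[[-1,9,-8],0,-1],[[-1,13.5,-12],0,-1],[[-1,13.5,-12],0,-1],[[4,13.5,-12],0,-1],[[9,13.5,-12],0,-1],[[14,13.5,-12],0,-1],[[14.9,13.5,-12],0,-1],[[14.9,13.5,-12],0,-1]]}}

```text
time_s: 20.27
ee_pos: [488.9, 201.8, 179.4]
ee_rot: [15.8, 90.0, -1.0]
force: [-0.1, 0.2, 0.6]
gripper_width: 0.4
```

```bash
python3 look.py 12; python3 - <<'E'
from go import *
print(delta([-35,87,100]))
E
```

```text
[-0.12  0.24  0.61] [ 0.08 -0.12  0.02] [-98.78  86.77 101.43] -0.002555060296911958 0.40514895667409684 [ 21.19  19.91 105.11  -0.02  54.95 -52.05]
[ 0.3  -0.03  6.33]
```

View pics/w12.png

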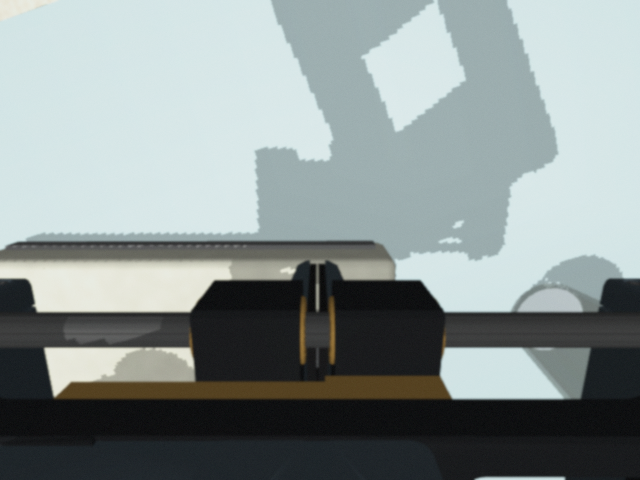

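View pics/scene12c.png

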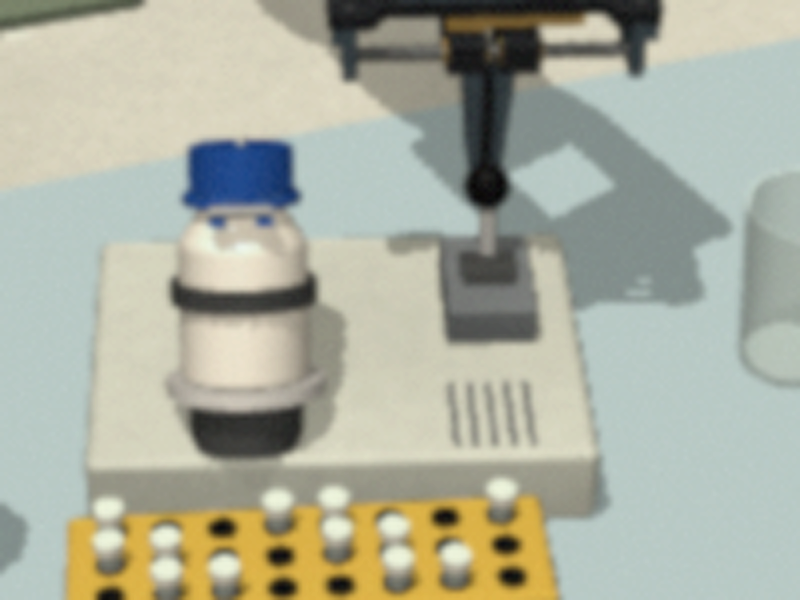

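Emit:
{"name": "move_arm", "arguments": {"moves": [[[0.2,0,1],0,-1],[[0.2,0,2],0,-1],[[0.2,0,2.8],0,-1],[[0.2,0,3.6],0,-1],[[0.2,0,4.4],0,-1],[[0.2,0,5.2],0,-1],[[0.2,0,5.7],0,-1],[[0.2,0,6.1],0,-1],[[0.2,0,6.1],0,-1]]}}

```text
time_s: 21.5
ee_pos: [546.9, 184.5, 176.5]
ee_rot: [-114.8, 90.0, -131.5]
force: [-1.9, 0.3, -0.9]
gripper_width: 0.3
```

```bash
python3 look.py 13; python3 - <<'E'
from go import *
print(tipm())
E
```

```text
[-1.86  0.3  -0.89] [0.05 0.06 0.05] [-38.34  86.72  98.45] -0.002037144023233538 0.2672143996021365 [ 17.5   23.97  98.87  -0.01  57.18 -55.77]
[-38.28  86.84  98.69]
```

View pics/scene13c.png

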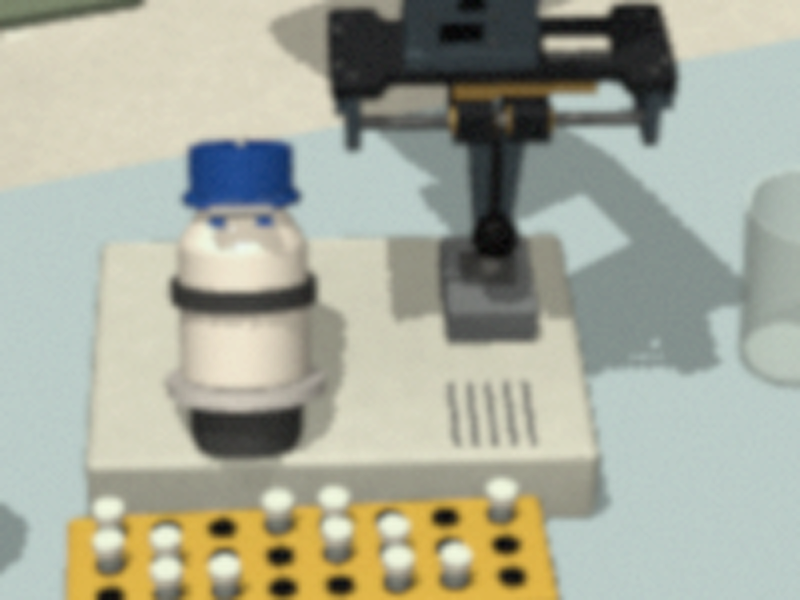

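Switch is nearly over; I keep pushing until the force rises at the stop.

Emit:
{"name": "move_arm", "arguments": {"moves": [[[0,0,0.2],0,-1],[[0,0,0.4],0,-1],[[0,0,0.6],0,-1],[[0,0,0.6],0,-1]]}}

```text
time_s: 22.1
ee_pos: [549.3, 183.6, 176.4]
ee_rot: [-171.7, 89.5, 171.5]
force: [-10.0, 4.2, 4.3]
gripper_width: 0.3
```

Emit:
{"name": "move_arm", "arguments": {"moves": [[[0,0,0.15],0,-1],[[0,0,0.3],0,-1],[[0,0,0.3],0,-1]]}}

```text
time_s: 22.48
ee_pos: [549.9, 183.5, 176.3]
ee_rot: [-172.3, 89.2, 170.9]
force: [-15.9, 5.8, 7.6]
gripper_width: 0.6
```

Stop reached (force rising with little travel). Back off, rise clear and check.

Emit:
{"name": "move_arm", "arguments": {"moves": [[[0,0,-1],0,-1],[[0,0,-4],0,-1],[[0,0,-7],0,-1],[[-4,0,-7],0,-1],[[-9,0,-7],0,-1],[[-14,0,-7],0,-1],[[-18,0,-10],0,-1],[[-18,0,-15],0,-1],[[-18,0,-18],0,-1],[[-18,0,-18],0,-1],[[-18,0,-18],0,-1]]}}

```text
time_s: 23.85
ee_pos: [383.9, 233.8, 357.1]
ee_rot: [23.9, 89.9, 7.2]
force: [0.4, -0.2, 0.2]
gripper_width: 0.5
```

```bash
python3 look.py 14; python3 - <<'E'
from go import *
n='top';x,y=220,200
snap(n,n+'14');a=cv2.imread(f'pics/{n}14.png')[y:y+150,x:x+200]; cv2.imwrite(f'pics/{n}14c.png',cv2.convertScaleAbs(cv2.resize(a,None,fx=4,fy=4,interpolation=cv2.INTER_CUBIC),alpha=1.5))
E
```

```text
[ 0.43 -0.21  0.22] [ 0.04 -0.13  0.07] [-208.38   87.53  279.08] -0.0019276062056001937 0.4935213780830952 [ 29.9    4.6   98.03  -0.05  77.25 -43.37]
```

View pics/scene14c.png

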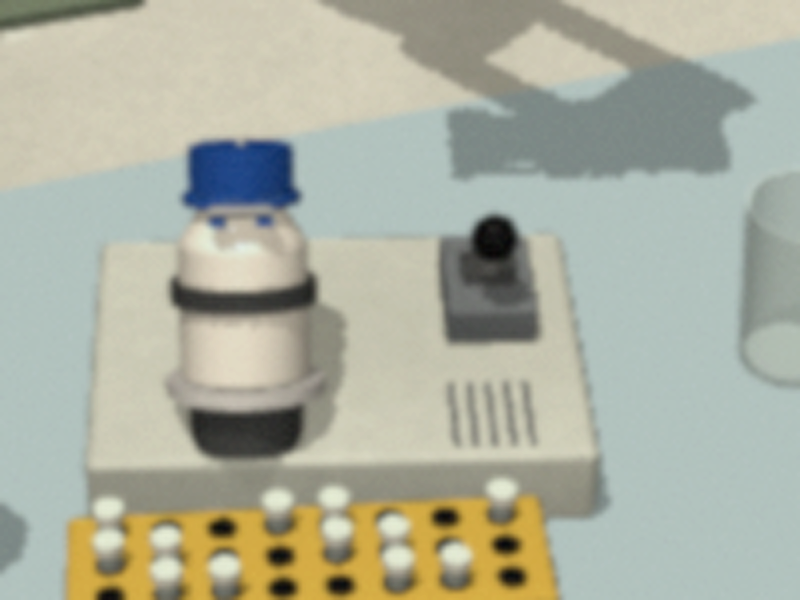

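View pics/top14c.png

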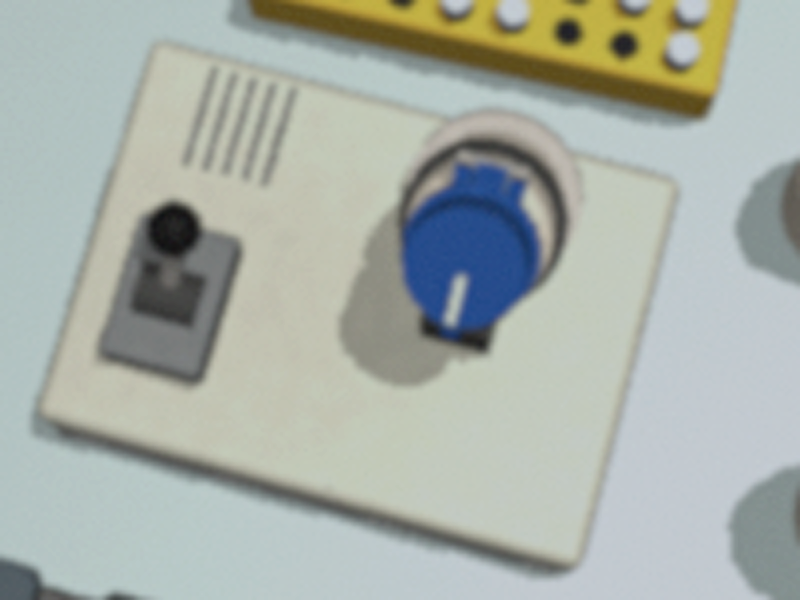

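View pics/scene14.png

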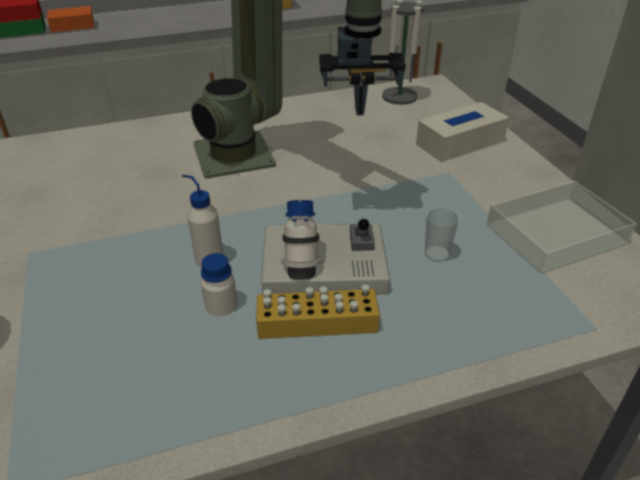

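```bash
python3 - <<'E'
from go import *
b=tri([ray(ct,*T(173,229)),ray(cs,*S(494,238))]); m=Rm.T@(b-t); print('ball',m,'switch',np.arctan2(m[0]+30,m[2]-72)+.5)
# ridge on shut face plane, top view
n=np.array([np.sin(-.47),0,np.cos(-.47)]); o=PIN+[5-48.4,0,6.9]; P=[]
for q in (T(461,278),T(451,325)):
    e,d=ray(ct,*q); e=Rm.T@(e-t); d=Rm.T@d; P.append(e+d*((o-e)@n)/(d@n))
v=P[1]-P[0]; print('ridge err rad',np.arctan2(v[1],np.hypot(v[0],v[2])))
E
```

```text
ball [ -7.51  85.26 115.45] switch 0.9775488216279022
ridge err rad -0.04196124670391579
```

```bash
python3 - <<'E'
from h import *
env.job_done(); print(status.state()['time_s'])
E
```

```text
the job is handed in; nothing more can be done
the job is handed in; nothing more can be done
```

I swung the cap shut with closed fingers and screwed it clockwise in two gripped strokes at 14 N. I then pressed it down again and pushed the toggle until the force rose at its stop. The job was handed in at about 24 s of the 58 s; it reports no verdict.

**Last checks before handing in**
- **Cap shut:** its silhouette in the scene camera matches the first shut view. I have no direct hinge reading, so this rests on that match and on the firm, repeatable contact height when pressing.
- **Cap home:** the ridge points at the tab, within about 0.04 rad by the top camera and 0.03 rad by an earlier wrist view (tolerance 0.12).
- **Switch on:** the ball's position in two views gives about 0.98 rad (0.85 needed).
- **Bystanders:** all four look unmoved in the scene picture; I did not re-measure their positions.
- **Arm:** clear of everything, with the force reading near zero.

**What disagreed**
- **Jar position:** it turned out to be about 5 mm further along the mixer's +x than my first estimate. The grip was off centre, and I corrected it for the second stroke.
- **Second stroke:** it closed at 58–59 mm rather than 54, so one finger probably caught the collar. The cap lifted about 2 mm there, and pressing it down again shut it.
- **Forces:** the highest wrist reading I saw was about 19 N.

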